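# Stow the lead weights in their matching trays

### The arm

A 6-joint arm with a two-finger parallel gripper is mounted at the origin on the work surface. World frame = base frame: x ahead of the robot, y to its left, z up, the work surface at z = 0. Lengths are in m, angles in rad, forces in N, time in s.
With the tool pointing down it reaches from about 0.325 to 0.85 m from the base axis. Payload 15.5 kg.
Tool frame: the origin (TCP) lies at the centre of the arm's flange, where the gripper is bolted on; the fingertips stand 191 mm ahead of it and the grasp point (between the pads) lies grasp_offset ahead of it (grasp_offset is the distance from the TCP to the grasp point, in m); z points along the fingers, y is the line along which they close (so a half turn about z gives the same grasp; the last joint's range is limited). The gripper opens to 91 mm and grips with 3 to 60 N. Pads are 32 mm wide; open, the fingers measure 118 mm over their backs; the gripper's body (76 mm by 178 mm) begins 60 mm behind the grasp point.
Start: joints at [-1.2, 0.494, 1.345, -0, 1.302, -0.096], TCP at [0.281, -0.558, 0.405] pointing down, gripper open.
Joint ranges: [-2.91, 2.91], [-0.82, 2.16], [0.22, 2.67], [-1.22, 4.37], [0.12, 2.79], [-3.08, 3.08]. Speed limits (rad/s): [1.89, 1.89, 2.57, 3.01, 3.01, 3.01].

### API

Orientations are given as a 3x3 rotation matrix whose columns are the frame's x, y, z axes.
In Python, from station import read_state, snapshot, camera_params, close_job, trace, grasp_offset gives the robot as it stands.
- The arm moves only by the tool servo_tool, never from a script. Its argument "deltas" is text: rows parted by semicolons, each of 5 numbers parted by spaces: the shift along the tool's x, y, z as a fraction of full scale, then the turn about the tool's z as a fraction of full scale, then the opening, from -1 (shut) to 1 (fully open). In form: tx ty tz roll jaw; .... A call has exactly 8 rows; each row is the pose to reach, as a shift and turn from the pose commanded when the call began, along the tool's axes at that moment; what a row does not reach only later rows make up. Full scale, the value 1, is 10 cm for a shift and 90 degrees for a turn. A row lasts 1/8 s, in which the tool goes at most 62.5 mm and 10.7 degrees, less where a joint would pass 70% of its speed; a pose out of reach is approached as far as the arm can. A call with a number of a shift or a turn outside -1 to 1 is refused whole. A call with a gripper value outside its range is refused whole. The fingers move at their own pace and stop on an object; "grip_force" is the grip in N (left out, the last holds). Time passes only in rows, so rows that repeat a pose let the fingers close, or fill a call up. It gives the time, the measured TCP pose, the force, the opening and the grip force at its end, in the units of the state.
- read_state(): the state, without advancing time (a new reading comes with each control period).
- snapshot(name): name is "side" or "top" or "wrist"; returns the picture (384x512x3 uint8, red, green, blue); there is no depth.
- camera_params(name): a dict with "vertical_fov" (degrees; the focal length in pixels is half the picture's height over the tangent of half this angle, whatever the lens; pixels are square), "cx", "cy" (the principal point, pixels), "eye" and "attitude" of the camera in the world. Camera axes: x right, y up, looking along -z (the intrinsics and any distortion apply to the point x, -y, -z); pixel columns grow to the right and rows downward; lengths in m; the calibration is good to about 2 mm. A picture is of the moment at which its call begins: read the wrist's pose just before it. camera_params takes no time and is no camera call; for the wrist camera it gives the pose at the moment of the call.
- close_job(): hands the job in; it is judged then, once.
Trained networks look in the newest picture that a camera, given by its name, has taken for a name from the list of things; names that differ only in an ending like _2 or _b are one class to them, and where a whole thing is asked for, a point or a joint stands for the part that bears it (a point fixed in the world has none). Each returns a list of dicts, best first, with "p" (0 to 1); they miss things now and then, are a little off and sometimes report something else, mostly with a low value. They report only what shows in the picture. A call takes as long as a camera call. They do not tell look-alikes from the thing itself.
- trace(name, camera): "mask" (384x512 bool, what is visible of it) and "uv" ([column, row] in pixels, amid what is visible of it).
The state is a dict: "time_s": time; "joint_positions": joint angles; "qvel": joint speeds; "joint_torque": joint torques, N m; "ee_pos": TCP position; "tool_rot": TCP orientation; "ft_force": force on the tool from outside, world axes, zero at the start; "ft_torque": the same for the moment, N m; "width": opening from 0.0 (shut) to 1.0 (fully open); "grasp_force": force on a finger pad.
Only numpy, scipy, OpenCV 4.12 (cv2) and the standard library are available. Lean on these libraries where they do the work, as an engineer would, in place of code of your own. Each camera call takes 0.05 s, during which the arm holds its last target. There are 200 camera calls.

### The job

Put the four knobbed lead weights away: carry each one by its knob to the wooden tray whose rim has the same shape and size, and let go of it lying flat inside the rim (big round, small round, square and oblong, each in its own). Set them down without dropping them, and leave the cork float and the iron scoop where they are.

Things in the scene. Friction and masses are not known exactly. Their poses are not given: they have to be found in the camera images.
- big_round_weight: Big round lead weight, a disc 70 mm in diameter and 14 mm thick, about 0.7 kg. In its centre, on the z axis, stands a round lead knob: head 26 mm in diameter from 22 to 46 mm above the underside, on a neck of 16 mm. Origin: centre of the underside; z up.
- small_round_weight: Small round lead weight, a disc 46 mm in diameter and 14 mm thick, about 0.36 kg. In its centre, on the z axis, stands a round lead knob: head 26 mm in diameter from 22 to 46 mm above the underside, on a neck of 16 mm. Origin: centre of the underside; z up.
- square_weight: Square lead weight, a plate 58 x 58 mm, sides along its x and y, 14 mm thick, about 0.62 kg. In its centre, on the z axis, stands a round lead knob: head 26 mm in diameter from 22 to 46 mm above the underside, on a neck of 16 mm. Origin: centre of the underside; z up.
- oblong_weight: Oblong lead weight, a plate 40 mm along its x, 92 mm along its y, 14 mm thick, about 0.68 kg. In its centre, on the z axis, stands a round lead knob: head 26 mm in diameter from 22 to 46 mm above the underside, on a neck of 16 mm. Origin: centre of the underside; z up.
- big_round_tray: Big round pale wooden tray for the big round weight, 100 mm across outside, 90 mm inside the rim. Floor 6 mm thick, raised rim 5 mm wide with its top 14 mm above the bench (8 mm above the tray floor), so the weight has about 10 mm of play each side. Fixed to the bench. Origin: centre of its underside, on the bench; z up.
- small_round_tray: Small round pale wooden tray for the small round weight, 76 mm across outside, 66 mm inside the rim. Floor 6 mm thick, raised rim 5 mm wide with its top 14 mm above the bench (8 mm above the tray floor), so the weight has about 10 mm of play each side. Fixed to the bench. Origin: centre of its underside, on the bench; z up.
- square_tray: Square pale wooden tray for the square weight, 88 mm square outside, 78 mm inside the rim, sides along its x and y. Floor 6 mm thick, raised rim 5 mm wide with its top 14 mm above the bench (8 mm above the tray floor), so the weight has about 10 mm of play each side. Fixed to the bench. Origin: centre of its underside, on the bench; z up.
- oblong_tray: Oblong pale wooden tray for the oblong weight, 70 mm along its x and 122 mm along its y outside, 60 x 112 mm inside the rim. Floor 6 mm thick, raised rim 5 mm wide with its top 14 mm above the bench (8 mm above the tray floor), so the weight has about 10 mm of play each side. Fixed to the bench. Origin: centre of its underside, on the bench; z up.
- float: Round cork float, 50 mm in diameter, 36 mm high, standing loose on the bench; not to be disturbed. Origin: centre of its underside; z up.
- scoop: Grey cast iron scoop lying loose on the bench, not to be disturbed. Open pan 62 mm wide from 110 to 187 mm along +x of its origin, up to 36 mm high; round handle 18 mm thick from the origin to the pan, its top about 40 mm high. Origin: on the bench under the handle's free end; z up.
Mind the look-alikes: they are no part of the job. Leave any green or yellow look-alike of the square_tray alone. What is shaped like the square_weight but yellow is not meant.

How it is judged:
By the outcome, as a careful person would: the job done as asked, in the order asked, and still so for the second after the job is handed in, with the robot touching nothing.
It also fails if it takes over 96 s, if anything falls off the work surface, if the arm or the gripper's body presses on something with over 40 N, if the wrist force passes 120 N, or if a joint passes its speed limit or range.

## Working session

There is one attempt and no reset: what is moved stays moved. The work goes in short steps, Python scripts to look and compute and a tool call to move; the robot and the scene stay as the last step left them, time stands still between calls to the robot, and variables do not carry over. Pictures are saved under pics/ and viewed, at most 14 in all, crops included, and the job is handed in when it is done.

Besides the shell and the picture viewer there is one more tool, called after "Emit:" in YAML: its name, and indented under it one key for each argument. servo_tool: Moves the arm, as the interface text tells. Its arguments: {"type":"object","properties":{"deltas":{"type":"string"},"grip_force":{"type":"number"}},"required":["deltas"]}

```bash
mkdir -p pics; ls
python3 - <<'E'
from station import *
import cv2,numpy as np
print(read_state(), grasp_offset if not callable(grasp_offset) else grasp_offset())
for c in ["top","side"]:
    im=snapshot(c); cv2.imwrite(f"pics/{c}0.png",cv2.resize(im[:,:,::-1],(800,600)))
    print(c,camera_params(c))
    for n in ["big_round_weight","small_round_weight","square_weight","oblong_weight","big_round_tray","small_round_tray","square_tray","oblong_tray","float","scoop"]:
        print(n,[(np.round(d["uv"],1).tolist(),round(d["p"],2),int(d["mask"].sum())) for d in trace(n,c)])
print(camera_params("wrist"))
E
```

```text
pics
{'time_s': 0.0, 'joint_positions': array([-1.19946041e+00,  4.94173830e-01,  1.34616142e+00,  3.25053927e-05,
        1.30249767e+00, -9.55318096e-02]), 'qvel': array([-8.03524543e-04, -3.96904931e-04,  1.14576115e-03,  5.91352188e-05,
        3.05035294e-04,  3.17532512e-04]), 'joint_torque': array([-1.93633008e-03, -8.78828645e+01, -3.81849432e+01,  7.06484844e-02,
        5.33896079e-02, -1.16124393e-04]), 'ee_pos': array([ 0.28123816, -0.55796867,  0.40413368]), 'tool_rot': array([[ 8.92986393e-01,  4.50083465e-01, -4.20837206e-04],
       [ 4.50083637e-01, -8.92985642e-01,  1.16710608e-03],
       [ 1.49493564e-04, -1.23162178e-03, -9.99999230e-01]]), 'ft_force': array([ 0.65446795, -0.2651622 , -0.57625214]), 'ft_torque': array([ 0.02234104, -0.00527524, -0.03450612]), 'grasp_force': 0.0, 'width': 1.0020837786497097} 0.172
top {'vertical_fov': 50.64885791296757, 'cx': 247.82218501250736, 'cy': 192.36529991224415, 'eye': array([0.48440299, 0.01845452, 1.19799558]), 'attitude': array([[-0.02424905,  0.99799114, -0.05852927],
       [-0.99942177, -0.0228047 ,  0.02522043],
  
[... 1114 characters left out ...]
.33, 371)]
oblong_weight [([284.9, 234.7], 0.87, 649)]
big_round_tray [([246.4, 152.7], 0.79, 817)]
small_round_tray [([175.0, 334.9], 0.84, 1326)]
square_tray [([116.3, 226.6], 0.94, 1286), ([164.0, 182.2], 0.61, 1022), ([179.5, 233.3], 0.56, 1358)]
oblong_tray [([299.1, 119.6], 0.85, 769)]
float [([236.9, 195.8], 0.7, 334)]
scoop [([328.4, 346.8], 0.78, 2374)]
{'vertical_fov': 65.36404103104388, 'cx': 255.4552204111346, 'cy': 193.92120500747603, 'eye': array([ 0.34280627, -0.52726238,  0.38454404]), 'attitude': array([[ 4.50333947e-01,  8.65259232e-01,  2.20285717e-01],
       [-8.92860198e-01,  4.36427065e-01,  1.11049912e-01],
       [-5.16868900e-05, -2.46693894e-01,  9.69093453e-01]])}
```

View pics/top0.png

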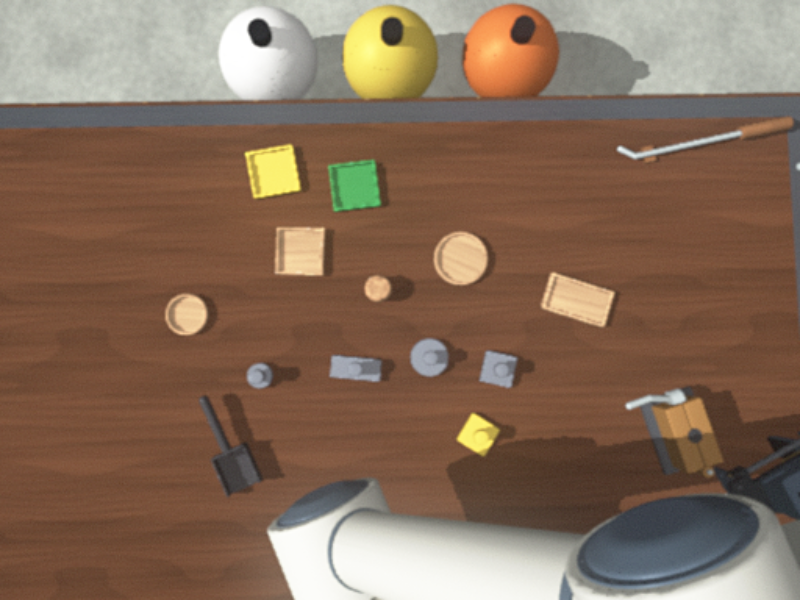

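View pics/side0.png

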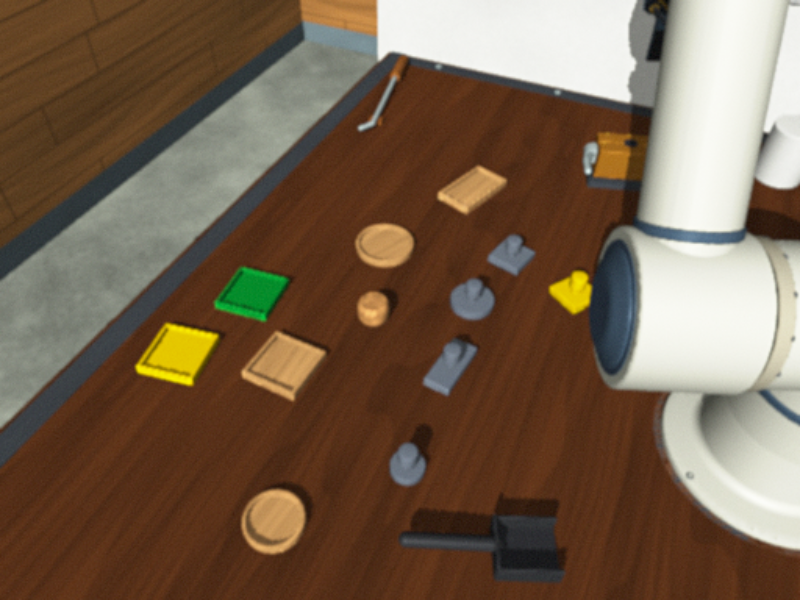

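The top picture (native pixels) shows:
- **Weights:** big round (275,228), small round (166,240), oblong (228,236) and square (319,236). The yellow decoy is at (306,278).
- **Trays:** small round (119,201), square (192,161), big round (295,166) and oblong (370,192). The green and yellow decoy trays are farther back.

The side picture agrees. Next I'll fit the models to the masks from both views.

```bash
cat > fit.py <<'E'
from station import *
import cv2,numpy as np
from scipy.optimize import minimize
def proj(P,cp,H=384):
    f=H/2/np.tan(np.radians(cp["vertical_fov"])/2)
    q=(P-cp["eye"])@cp["attitude"]
    return np.c_[cp["cx"]+f*q[:,0]/-q[:,2], cp["cy"]+f*q[:,1]/q[:,2]]
def unproj(uv,z,cp):
    f=192/np.tan(np.radians(cp["vertical_fov"])/2)
    d=cp["attitude"]@np.array([(uv[0]-cp["cx"])/f,-(uv[1]-cp["cy"])/f,-1])
    return cp["eye"]+d*(z-cp["eye"][2])/d[2]
t=np.linspace(0,2*np.pi,40,endpoint=False); C=np.c_[np.cos(t),np.sin(t)]
S=np.array([[1,1],[-1,1],[-1,-1],[1,-1]])
def ext(s,z0,z1): return np.vstack([np.c_[s,np.full(len(s),z)] for z in(z0,z1)])
knob=[ext(C*.008,.01,.03),ext(C*.013,.022,.046)]
M={"big_round_weight":[ext(C*.035,0,.014)]+knob,"small_round_weight":[ext(C*.023,0,.014)]+knob,
"square_weight":[ext(S*.029,0,.014)]+knob,"oblong_weight":[ext(S*[.02,.046],0,.014)]+knob,
"big_round_tray":[ext(C*.05,0,.014)],"small_round_tray":[ext(C*.038,0,.014)],"square_tray":[ext(S*.044,0,.014)],
"oblong_tray":[ext(S*[.035,.061],0,.014)]}
def render(n,p,cp,k=4):
    im=np.zeros((384*k,512*k),np.uint8); c,s=np.cos(p[2]),np.sin(p[2]); R=np.array([[c,-s,0],[s,c,0],[0,0,1]])
    for part in M[n]:
        u=(proj(part@R.T+[p[0],p[1],p[3] if len(p)>3 else 0],cp)+.5)*k-.5
        cv2.fillConvexPoly(im,cv2.convexHull(np.round(u*16).astype(np.int32)),1,shift=4)
    return im.astype(bool)
def fit(n,views,x0,k=4):
    up=[(cv2.resize(m.astype(np.uint8),None,fx=k,fy=k,interpolation=cv2.INTER_NEAREST)>0,cp) for m,cp in views]
    def cost(p):
        q=[p[0],p[1],p[2]*10]; return -np.mean([(m&(r:=render(n,q,cp,k))).sum()/(m|r).sum() for m,cp in up])
    best=None
    for a in ([0] if "round" in n else np.radians([0,30,60,90,120,150])):
        r=minimize(cost,[x0[0],x0[1],a/10],method="Nelder-Mead",options=dict(initial_simplex=np.array([x0[0],x0[1],a/10])+np.array([[0,0,0],[.008,0,0],[0,.008,0],[0,0,.03]]),maxiter=90))
        if best is None or r.fun<best.fun: best=r
    return best.x[0],best.x[1],np.degrees(best.x[2]*10),-best.fun
E
python3 - <<'E'
from fit import *
G={"big_round_weight":(275,228),"small_round_weight":(166,240),"square_weight":(319,236),"oblong_weight":(228,236),"big_round_tray":(295,166),"small_round_tray":(119,201),"square_tray":(192,161),"oblong_tray":(370,192)}
ct,cs=camera_params("top"),camera_params("side"); snapshot("top"); snapshot("side")
for n,g in G.items():
    x=unproj(g,.014,ct); vs=[]
    for c,cp in(("top",ct),("side",cs)):
        u=proj(np.array([x]),cp)[0]
        d=[r["mask"] for r in trace(n,c) if np.hypot(*(np.array(r["uv"])-u))<14]
        if d: vs.append((d[0],cp))
    o=[fit(n,v,x) for v in ([vs]+[[w] for w in vs])]
    for r in o: print(n,len(vs),np.round(r,4))
E
```

```text
big_round_weight 2 [ 0.4466 -0.0848  9.2979  0.8931]
big_round_weight 2 [ 0.4445 -0.0847  0.436   0.8985]
big_round_weight 2 [ 0.4477 -0.0879 18.1834  0.9229]
small_round_weight 2 [0.4209 0.2295 8.871  0.8746]
small_round_weight 2 [0.4206 0.2302 1.4758 0.8838]
small_round_weight 2 [0.4213 0.2278 9.1684 0.8708]
square_weight 2 [ 0.4209 -0.2131 76.3293  0.8589]
square_weight 2 [  0.4205  -0.2128 -14.6795   0.905 ]
square_weight 2 [ 0.423  -0.2179 79.0204  0.8349]
oblong_weight 2 [4.301000e-01 5.140000e-02 1.735367e+02 9.272000e-01]
oblong_weight 2 [4.299000e-01 5.200000e-02 1.732402e+02 9.454000e-01]
oblong_weight 2 [4.303000e-01 5.000000e-02 1.738408e+02 9.247000e-01]
big_round_tray 2 [ 0.6319 -0.1513 -6.4291  0.9423]
big_round_tray 2 [ 0.631  -0.1508  4.2505  0.9617]
big_round_tray 2 [ 0.6331 -0.1521  6.404   0.9397]
small_round_tray 2 [0.538  0.3633 5.2908 0.9413]
small_round_tray 2 [ 0.5385  0.3652 -0.389   0.923 ]
small_round_tray 2 [0.5382 0.3629 7.4386 0.9691]
square_tray 2 [ 0.6525  0.1511 -3.1148  0.9308]
square_tray 2 [ 0.653   0.1509 -1.0961  0.9086]
square_tray 2 [ 0.6526  0.1509 -3.3358  0.9596]
oblong_tray 2 [  0.5482  -0.3709 162.4181   0.9233]
oblong_tray 2 [  0.5478  -0.3685 162.5237   0.9299]
oblong_tray 2 [  0.5486  -0.3729 161.6343   0.9402]
```

Emit:
servo_tool:
  deltas: "0.11 -0.11 0.04 0 1;0.22 -0.22 0.08 0 1;0.34 -0.33 0.12 0 1;0.45 -0.44 0.16 0 1;0.56 -0.55 0.2 0 1;0.67 -0.65 0.23 0 1;0.79 -0.76 0.26 0 1;0.9 -0.87 0.3 0 1"
  grip_force: 50

```text
time_s: 3.0
ee_pos: [0.3229, -0.439, 0.3746]
tool_rot: [[0.893, 0.45, 0.0], [0.45, -0.893, -0.0], [0.0, 0.0, -1.0]]
ft_force: [0.2, 0.4, -0.1]
width: 1.003
grasp_force: 0.0
```

Emit:
servo_tool:
  deltas: "0.11 -0.11 0.04 0 1;0.22 -0.22 0.08 0 1;0.34 -0.33 0.12 0 1;0.45 -0.44 0.16 0 1;0.56 -0.55 0.2 0 1;0.67 -0.65 0.23 0 1;0.79 -0.76 0.26 0 1;0.9 -0.87 0.3 0 1"

```text
time_s: 4.0
ee_pos: [0.3641, -0.3208, 0.3446]
tool_rot: [[0.893, 0.45, 0.0], [0.45, -0.893, -0.0], [0.0, 0.0, -1.0]]
ft_force: [-0.7, -0.5, 0.0]
width: 1.002
grasp_force: 0.0
```

Emit:
servo_tool:
  deltas: "0.11 -0.11 0.04 0 1;0.22 -0.22 0.08 0 1;0.34 -0.33 0.12 0 1;0.45 -0.44 0.16 0 1;0.56 -0.55 0.2 0 1;0.67 -0.65 0.23 0 1;0.79 -0.76 0.26 0 1;0.9 -0.87 0.3 0 1"

```text
time_s: 5.0
ee_pos: [0.4054, -0.2026, 0.3146]
tool_rot: [[0.893, 0.45, 0.0], [0.45, -0.893, -0.0], [0.0, 0.0, -1.0]]
ft_force: [0.3, 0.3, -1.0]
width: 0.999
grasp_force: 0.0
```

Emit:
servo_tool:
  deltas: "0.11 -0.11 0.04 0 1;0.22 -0.22 0.08 0 1;0.34 -0.33 0.12 0 1;0.45 -0.44 0.16 0 1;0.56 -0.55 0.2 0 1;0.67 -0.65 0.23 0 1;0.79 -0.76 0.26 0 1;0.9 -0.87 0.3 0 1"

```text
time_s: 6.0
ee_pos: [0.4466, -0.0844, 0.2845]
tool_rot: [[0.893, 0.45, 0.0], [0.45, -0.893, -0.0], [0.0, 0.0, -1.0]]
ft_force: [-0.1, -1.0, 0.5]
width: 0.998
grasp_force: 0.0
```

```bash
cat > w.py <<'E'
import sys
from fit import *
def go(tgts,dxy=None):
    s=read_state(); p=s["ee_pos"]; R=s["tool_rot"]; print("t",round(s["time_s"],2),"p",np.round(p,4),"yaw",round(np.degrees(np.arctan2(R[1,0],R[0,0])),1))
    for n,x in tgts: print(n,"tool xyz units",np.round(R.T@(np.array(x)-p)*10,3))
def look(names,pic=None):
    cp=camera_params("wrist"); im=snapshot("wrist")
    if pic: cv2.imwrite(pic,im[:,:,::-1])
    out={}
    for n,x in names.items():
        u=proj(np.array([[x[0],x[1],.014]]),cp)[0]
        d=[r for r in trace(n,"wrist") if np.hypot(*(np.array(r["uv"])-u))<45]
        if d:
            f=fit(n,[(d[0]["mask"],cp)],x,2); out[n]=f; print(n,np.round(f,4))
        else: print(n,"unseen, expected",u.round())
    return out
E
python3 - <<'E'
from w import *
o=look({"big_round_weight":(.4466,-.085),"square_weight":(.421,-.213),"oblong_weight":(.430,.0514),"big_round_tray":(.632,-.151)},"pics/w1.png")
b=o.get("big_round_weight",(.4466,-.085))
go([("big",(b[0],b[1],.172+.038))])
E
```

```text
big_round_weight [ 0.4484 -0.0864  3.4704  0.9703]
square_weight unseen, expected [366. 283.]
oblong_weight [ 0.4312  0.0509 -6.6707  0.9582]
big_round_tray [ 0.6332 -0.1507  0.5917  0.9888]
t 6.25 p [ 0.4461 -0.0854  0.2847] yaw 26.8
big tool xyz units [0.016 0.019 0.747]
```

View pics/w1.png

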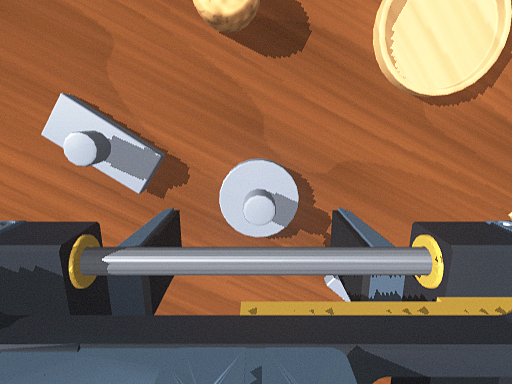

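The wrist view shows the big round weight's knob at (260,208), between the fingers, with nothing in the way. The oblong weight is at (100,142) and the round tray at (440,35).

Emit:
servo_tool:
  deltas: "0.02 0.02 0.15 0 1;0.02 0.02 0.3 0 1;0.02 0.02 0.45 0 1;0.02 0.02 0.6 0 1;0.02 0.02 0.7 0 1;0.02 0.02 0.75 0 1;0.02 0.02 0.75 0 -1;0.02 0.02 0.75 0 -1"

```text
time_s: 7.25
ee_pos: [0.449, -0.0863, 0.2101]
tool_rot: [[0.893, 0.45, 0.001], [0.45, -0.893, -0.0], [0.0, 0.0, -1.0]]
ft_force: [-0.2, 0.4, 0.3]
width: 0.809
grasp_force: 0.0
```

Emit:
servo_tool:
  deltas: "0 0 0 0 -1;0 0 0 0 -1;0 0 0 0 -1;0 0 0 0 -1;0 0 -0.1 0 -1;0 0 -0.2 0 -1;0 0 -0.3 0 -1;0 0 -0.4 0 -1"

```text
time_s: 8.25
ee_pos: [0.4488, -0.0862, 0.2505]
tool_rot: [[0.893, 0.45, 0.0], [0.45, -0.893, -0.0], [0.0, 0.0, -1.0]]
ft_force: [0.5, 0.2, -7.6]
width: 0.274
grasp_force: 50.0
```

Emit:
servo_tool:
  deltas: "0.09 0.09 0 0 -1;0.18 0.18 0 0 -1;0.26 0.27 0 0 -1;0.35 0.36 0 0 -1;0.43 0.45 0 0 -1;0.52 0.54 0 0 -1;0.6 0.63 0 0 -1;0.68 0.71 0 0 -1"

```text
time_s: 9.25
ee_pos: [0.5422, -0.1193, 0.2497]
tool_rot: [[0.893, 0.45, -0.0], [0.45, -0.893, 0.0], [-0.0, -0.0, -1.0]]
ft_force: [-0.2, 0.3, -7.8]
width: 0.273
grasp_force: 50.0
```

Emit:
servo_tool:
  deltas: "0.09 0.1 0 0 -1;0.19 0.2 0 0 -1;0.29 0.3 0 0 -1;0.38 0.4 0 0 -1;0.48 0.5 0 0 -1;0.57 0.6 0 0 -1;0.67 0.7 0 0 -1;0.67 0.7 0 0 -1"

```text
time_s: 10.25
ee_pos: [0.6338, -0.1518, 0.2496]
tool_rot: [[0.893, 0.45, 0.001], [0.45, -0.893, -0.0], [0.001, 0.001, -1.0]]
ft_force: [-1.2, -0.3, -7.9]
width: 0.269
grasp_force: 50.0
```

Emit:
servo_tool:
  deltas: "0 0 0.1 0 -1;0 0 0.18 0 -1;0 0 0.24 0 -1;0 0 0.29 0 -1;0 0 0.32 0 -1;0 0 0.335 0 -1;0 0 0.335 0 -1;0 0 0.335 0 -1"

```text
time_s: 11.25
ee_pos: [0.6333, -0.1506, 0.2203]
tool_rot: [[0.893, 0.45, 0.004], [0.45, -0.893, 0.0], [0.003, 0.002, -1.0]]
ft_force: [-14.9, 13.5, 57.2]
width: 0.271
grasp_force: 50.0
```

Run:
```python
from w import *
s=read_state();print(s["ft_force"],s["ft_torque"],s["ee_pos"])
im=snapshot("side")
a=im[110:200,190:310]; 
im2=snapshot("wrist")
cv2.imwrite("pics/c1.png",np.hstack([cv2.resize(a,(400,300),interpolation=2),cv2.resize(im2,(400,300))])[:,:,::-1])
```

```text
[-14.89678303  13.50155699  57.16265993] [ 2.51750583  2.76425515 -0.00860664] [ 0.63328385 -0.15061983  0.22033847]
```

View pics/c1.png

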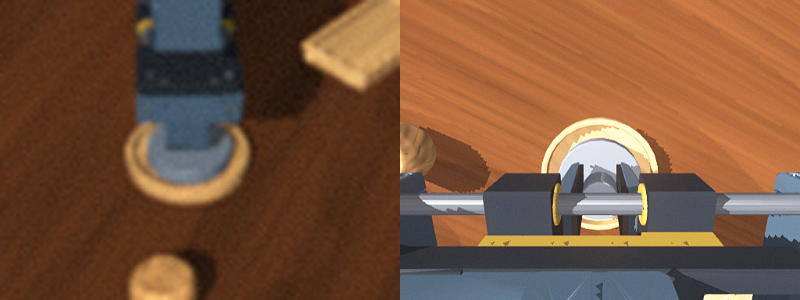

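Emit:
servo_tool:
  deltas: "0 0 -0.03 0 -1;0 0 -0.03 0 -1;0 0 -0.03 0 -1;0 0 -0.03 0 -1;0 0 -0.03 0 -1;0 0 -0.03 0 -1;0 0 -0.03 0 -1;0 0 -0.03 0 -1"

```text
time_s: 12.35
ee_pos: [0.6331, -0.1512, 0.2205]
tool_rot: [[0.893, 0.45, 0.001], [0.45, -0.893, -0.0], [0.001, 0.001, -1.0]]
ft_force: [-5.1, 5.3, 21.2]
width: 0.274
grasp_force: 50.0
```

Run:
```python
from w import *
s=read_state();print(s["ft_force"],s["ft_torque"],s["ee_pos"])
cp=camera_params("wrist"); im=snapshot("wrist").copy()
big=cv2.resize(im,None,fx=4,fy=4,interpolation=2)
for z,r,x in((.014,.045,(.6332,-.1507)),(.0205,.035,s["ee_pos"][:2]),(.0245,.035,s["ee_pos"][:2])):
    u=(proj(np.c_[x+C*r,np.full(40,z)],cp)+.5)*4
    cv2.polylines(big,[u.astype(np.int32)],True,(255,0,0) if r>.04 else (0,255,0) if z<.021 else (255,0,255),1)
cv2.imwrite("pics/c2.png",big[580:1180,650:1450,::-1])
```

```text
[-5.08163667  5.25363835 21.22723686] [0.98785159 0.93679584 0.03992924] [ 0.633117   -0.15124151  0.22050765]
```

View pics/c2.png

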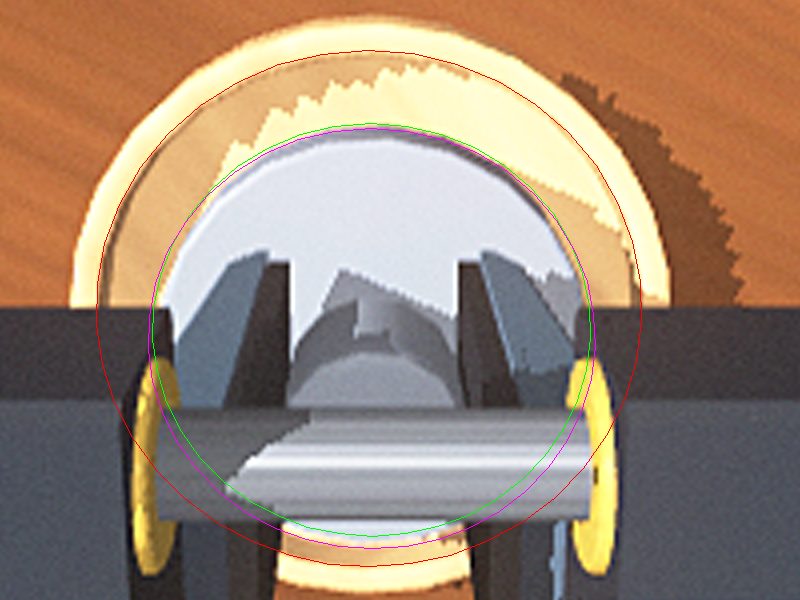

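The weight is centred, with tray floor visible all round it inside the rim, and it is resting on the floor. I'll take the load off and release.

Emit:
servo_tool:
  deltas: "0 0 -0.015 0 -1;0 0 -0.02 0 -1;0 0 -0.02 0 -0.2;0 0 -0.02 0 0.2;0 0 -0.02 0 0.4;0 0 -0.02 0 0.6;0 0 -0.02 0 0.6;0 0 -0.02 0 0.6"

```text
time_s: 13.4
ee_pos: [0.6328, -0.1514, 0.2212]
tool_rot: [[0.893, 0.45, -0.0], [0.45, -0.893, -0.0], [-0.0, 0.0, -1.0]]
ft_force: [-0.4, -0.2, 0.2]
width: 0.799
grasp_force: 0.0
```

Emit:
servo_tool:
  deltas: "0 0 -0.1 0 0.6;0 0 -0.2 0 0.6;0 0 -0.3 0 0.6;0 0 -0.4 0 0.6;0 0 -0.5 0 0.6;-0.1 -0.1 -0.55 0 0.6;-0.2 -0.2 -0.6 0 0.6;-0.3 -0.3 -0.6 0 0.6"

```text
time_s: 14.4
ee_pos: [0.5913, -0.1377, 0.2814]
tool_rot: [[0.893, 0.45, -0.0], [0.45, -0.893, 0.0], [-0.0, -0.0, -1.0]]
ft_force: [0.3, 0.0, -0.3]
width: 0.8
grasp_force: 0.0
```

Run:
```python
from w import *
go([("small",(.4209,.2295,.27))])
im=snapshot("side")
a=im[110:200,190:310]; 
cp=camera_params("wrist"); im2=snapshot("wrist")
for r in trace("big_round_weight","wrist"): print(r["uv"],r["p"])
for z in(0,.006,.01): print(proj(np.array([[.633,-.151,z+.03]]),cp))
cv2.imwrite("pics/c3.png",np.hstack([cv2.resize(a,(400,300),interpolation=2),cv2.resize(im2,(400,300))])[:,:,::-1])
```

```text
t 14.4 p [ 0.5913 -0.1377  0.2814] yaw 26.7
small tool xyz units [ 0.131 -4.045  0.115]
[294.7, 167.3] 0.86
[[296.71224431 165.80963543]]
[[297.75730421 167.05369456]]
[[298.48428607 167.91910755]]
```

View pics/c3.png

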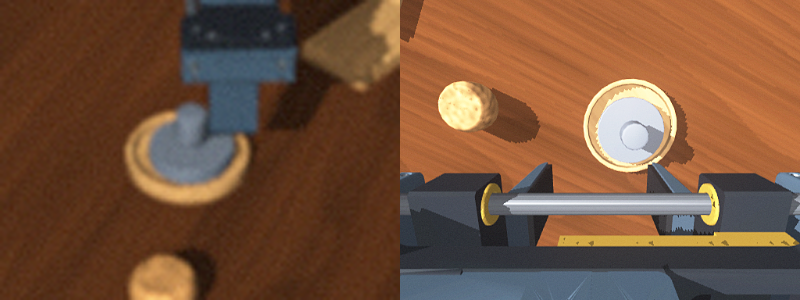

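The big round weight lies flat inside its tray. On to the small round weight.

Emit:
servo_tool:
  deltas: "0 -0.12 0 0 0.6;0 -0.25 0 0 0.6;0.01 -0.38 0 0 0.6;0.02 -0.5 0 0 0.6;0.02 -0.62 0 0 0.6;0.03 -0.75 0 0 0.6;0.03 -0.88 0 0 0.6;0.03 -1 0 0 0.6"

```text
time_s: 15.55
ee_pos: [0.5498, -0.0467, 0.2812]
tool_rot: [[0.893, 0.45, -0.0], [0.45, -0.893, 0.0], [-0.0, -0.0, -1.0]]
ft_force: [0.7, 0.1, -1.5]
width: 0.798
grasp_force: 0.0
```

Emit:
servo_tool:
  deltas: "0 -0.12 0 0 0.6;0 -0.25 0 0 0.6;0.01 -0.38 0 0 0.6;0.02 -0.5 0 0 0.6;0.02 -0.62 0 0 0.6;0.03 -0.75 0 0 0.6;0.03 -0.88 0 0 0.6;0.03 -1 0 0 0.6"

```text
time_s: 16.55
ee_pos: [0.5075, 0.044, 0.2812]
tool_rot: [[0.893, 0.45, -0.0], [0.45, -0.893, 0.0], [-0.0, -0.0, -1.0]]
ft_force: [0.2, 0.3, 0.1]
width: 0.799
grasp_force: 0.0
```

Emit:
servo_tool:
  deltas: "0 -0.12 0 0 0.6;0 -0.25 0 0 0.6;0.01 -0.38 0 0 0.6;0.02 -0.5 0 0 0.6;0.02 -0.62 0 0 0.6;0.03 -0.75 0 0 0.6;0.03 -0.88 0 0 0.6;0.03 -1 0 0 0.6"

```text
time_s: 17.55
ee_pos: [0.4652, 0.1346, 0.2812]
tool_rot: [[0.893, 0.45, -0.0], [0.45, -0.893, 0.0], [-0.0, -0.0, -1.0]]
ft_force: [0.7, 0.6, -0.5]
width: 0.801
grasp_force: 0.0
```

Emit:
servo_tool:
  deltas: "0 -0.12 0 -0.06 0.6;0 -0.25 0 -0.12 0.6;0.01 -0.38 0 -0.18 0.6;0.02 -0.5 0 -0.24 0.6;0.02 -0.62 0 -0.3 0.6;0.03 -0.75 0 -0.36 0.6;0.03 -0.88 0 -0.43 0.6;0.03 -1 0 -0.5 0.6"

```text
time_s: 18.55
ee_pos: [0.4228, 0.2252, 0.2812]
tool_rot: [[0.31, 0.951, -0.0], [0.951, -0.31, -0.0], [-0.0, -0.0, -1.0]]
ft_force: [-0.3, -1.0, -0.2]
width: 0.799
grasp_force: 0.0
```

Run:
```python
from w import *
o=look({"small_round_weight":(.4209,.2295),"small_round_tray":(.538,.363)},"pics/w2.png")
b=o.get("small_round_weight",(.4209,.2295)); t=o.get("small_round_tray",(.538,.363))
go([("small",(b[0],b[1],.172+.038)),("tray",(t[0],t[1],.172+.044))])
```

```text
small_round_weight [ 0.4218  0.2296 21.0509  0.9414]
small_round_tray [0.539  0.3645 5.4186 0.9775]
t 18.7 p [0.4229 0.2249 0.2812] yaw 71.7
small tool xyz units [ 0.041 -0.025  0.712]
tray tool xyz units [1.69  0.664 0.652]
```

View pics/w2.png

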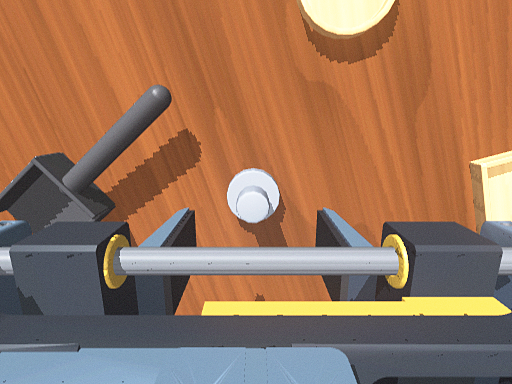

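The wrist view shows the small weight at (253,197), between the fingers. The scoop handle tip is at (160,93), well clear of them.

Emit:
servo_tool:
  deltas: "0.04 -0.02 0.14 0 0.4;0.04 -0.02 0.28 0 0.4;0.04 -0.02 0.42 0 0.4;0.04 -0.02 0.55 0 0.4;0.04 -0.02 0.65 0 0.4;0.04 -0.02 0.71 0 0.4;0.04 -0.02 0.71 0 -1;0.04 -0.02 0.71 0 -1"

```text
time_s: 19.7
ee_pos: [0.4227, 0.229, 0.2105]
tool_rot: [[0.313, 0.95, 0.0], [0.95, -0.313, 0.0], [0.0, 0.0, -1.0]]
ft_force: [-0.3, 0.5, 0.3]
width: 0.514
grasp_force: 0.0
```

Emit:
servo_tool:
  deltas: "0 0 0 0 -1;0 0 0 0 -1;0 0 0 0 -1;0 0 0 0 -1;0 0 -0.1 0 -1;0 0 -0.2 0 -1;0 0 -0.3 0 -1;0 0 -0.4 0 -1"

```text
time_s: 20.7
ee_pos: [0.4226, 0.2289, 0.2511]
tool_rot: [[0.313, 0.95, 0.0], [0.95, -0.313, 0.0], [0.0, 0.0, -1.0]]
ft_force: [-0.8, -0.9, -4.3]
width: 0.278
grasp_force: 50.0
```

Run:
```python
from w import *
go([("tray",(.539,.3645,.172+.044))])
```

```text
t 20.7 p [0.4226 0.2289 0.2511] yaw 71.7
tray tool xyz units [1.652 0.681 0.351]
```

Emit:
servo_tool:
  deltas: "0.1 0.04 0 0 -1;0.2 0.08 0 0 -1;0.31 0.13 0 0 -1;0.42 0.17 0 0 -1;0.52 0.21 0 0 -1;0.62 0.25 0 0 -1;0.73 0.3 0 0 -1;0.83 0.34 0 0 -1"

```text
time_s: 21.7
ee_pos: [0.4815, 0.2977, 0.2502]
tool_rot: [[0.313, 0.95, 0.0], [0.95, -0.313, 0.0], [0.0, 0.0, -1.0]]
ft_force: [0.1, -0.3, -3.6]
width: 0.273
grasp_force: 50.0
```

Emit:
servo_tool:
  deltas: "0.12 0.05 0 0 -1;0.24 0.1 0 0 -1;0.36 0.15 0 0 -1;0.48 0.2 0 0 -1;0.6 0.25 0 0 -1;0.72 0.3 0 0 -1;0.82 0.34 0 0 -1;0.82 0.34 0 0 -1"

```text
time_s: 22.7
ee_pos: [0.5393, 0.3648, 0.2501]
tool_rot: [[0.313, 0.95, 0.0], [0.95, -0.313, 0.0], [0.0, 0.0, -1.0]]
ft_force: [1.3, 0.1, -2.8]
width: 0.273
grasp_force: 50.0
```

Emit:
servo_tool:
  deltas: "0 0 0.08 0 -1;0 0 0.15 0 -1;0 0 0.2 0 -1;0 0 0.24 0 -1;0 0 0.26 0 -1;0 0 0.28 0 -1;0 0 0.29 0 -1;0 0 0.3 0 -1"

```text
time_s: 23.7
ee_pos: [0.5389, 0.3643, 0.2203]
tool_rot: [[0.313, 0.95, 0.0], [0.95, -0.313, 0.0], [0.0, 0.0, -1.0]]
ft_force: [0.0, -0.4, -3.8]
width: 0.273
grasp_force: 50.0
```

Emit:
servo_tool:
  deltas: "0 0 0.005 0 -1;0 0 0.01 0 -1;0 0 0.015 0 -1;0 0 0.02 0 -1;0 0 0.025 0 -1;0 0 0.03 0 -1;0 0 0.035 0 -1;0 0 0.035 0 -1"

```text
time_s: 24.7
ee_pos: [0.5389, 0.3643, 0.2167]
tool_rot: [[0.313, 0.95, -0.0], [0.95, -0.313, -0.0], [-0.0, -0.0, -1.0]]
ft_force: [-0.1, -0.1, -4.4]
width: 0.269
grasp_force: 50.0
```

Emit:
servo_tool:
  deltas: "0 0 0.01 0 -1;0 0 0.01 0 -1;0 0 0.01 0 -0.2;0 0 0.01 0 0.2;0 0 0.01 0 0.5;0 0 0.01 0 0.5;0 0 0.01 0 0.5;0 0 0.01 0 0.5"

```text
time_s: 25.7
ee_pos: [0.5389, 0.3643, 0.2157]
tool_rot: [[0.313, 0.95, -0.0], [0.95, -0.313, -0.0], [-0.0, -0.0, -1.0]]
ft_force: [-0.1, -0.3, 0.7]
width: 0.75
grasp_force: 0.0
```

Emit:
servo_tool:
  deltas: "0 0 -0.1 0.06 0.6;0 0 -0.2 0.12 0.6;0 0 -0.3 0.18 0.6;-0.1 0 -0.4 0.22 0.6;-0.2 0.1 -0.5 0.26 0.6;-0.35 0.2 -0.58 0.3 0.6;-0.5 0.3 -0.64 0.36 0.6;-0.6 0.4 -0.64 0.42 0.6"

```text
time_s: 26.7
ee_pos: [0.5584, 0.2936, 0.2803]
tool_rot: [[0.832, 0.555, 0.001], [0.555, -0.832, 0.0], [0.001, 0.0, -1.0]]
ft_force: [-0.1, 0.5, -0.5]
width: 0.799
grasp_force: 0.0
```

Run:
```python
from w import *
go([("sq",(.421,-.2135,.28))])
cp=camera_params("wrist");im=snapshot("wrist"); cv2.imwrite("pics/w3.png",im[:,:,::-1])
print([(r["uv"],r["p"]) for r in trace("small_round_weight","wrist")],proj(np.array([[.539,.3645,.04]]),cp))
```

```text
t 26.7 p [0.5584 0.2936 0.2803] yaw 33.7
sq tool xyz units [-3.956e+00  3.457e+00  1.000e-03]
[([171.7, 175.8], 0.8)] [[162.3115717  180.59438388]]
```

View pics/w3.png

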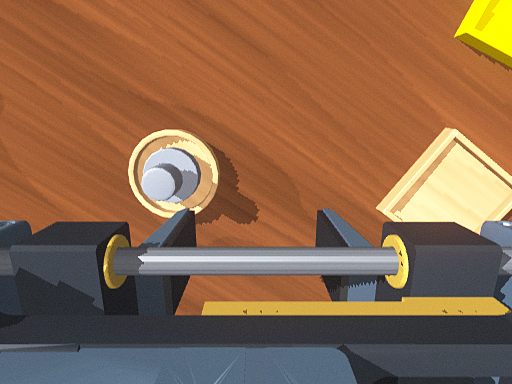

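The small round weight at (172,176) lies flat in its tray. On to the square one.

Emit:
servo_tool:
  deltas: "-0.12 0.11 0 0 0.6;-0.25 0.22 0 0 0.6;-0.37 0.32 0 0 0.6;-0.5 0.43 0 0 0.6;-0.62 0.54 0 0 0.6;-0.74 0.65 0 0 0.6;-0.87 0.76 0 0 0.6;-0.99 0.86 0 0 0.6"

```text
time_s: 27.8
ee_pos: [0.5236, 0.1671, 0.2797]
tool_rot: [[0.83, 0.558, -0.0], [0.558, -0.83, -0.0], [-0.0, 0.0, -1.0]]
ft_force: [0.3, -0.3, 0.3]
width: 0.798
grasp_force: 0.0
```

Emit:
servo_tool:
  deltas: "-0.12 0.11 0 0 0.6;-0.25 0.22 0 0 0.6;-0.37 0.32 0 0 0.6;-0.5 0.43 0 0 0.6;-0.62 0.54 0 0 0.6;-0.74 0.65 0 0 0.6;-0.87 0.76 0 0 0.6;-0.99 0.86 0 0 0.6"

```text
time_s: 28.8
ee_pos: [0.4895, 0.0405, 0.2797]
tool_rot: [[0.83, 0.558, -0.0], [0.558, -0.83, -0.0], [-0.0, -0.0, -1.0]]
ft_force: [0.9, 0.1, -0.1]
width: 0.8
grasp_force: 0.0
```

Emit:
servo_tool:
  deltas: "-0.12 0.11 0 0 0.6;-0.25 0.22 0 0 0.6;-0.37 0.32 0 0 0.6;-0.5 0.43 0 0 0.6;-0.62 0.54 0 0 0.6;-0.74 0.65 0 0 0.6;-0.87 0.76 0 0 0.6;-0.99 0.86 0 0 0.6"

```text
time_s: 29.8
ee_pos: [0.4554, -0.0862, 0.2797]
tool_rot: [[0.83, 0.558, 0.0], [0.558, -0.83, -0.0], [-0.0, 0.0, -1.0]]
ft_force: [-0.9, -0.8, 0.3]
width: 0.802
grasp_force: 0.0
```

Emit:
servo_tool:
  deltas: "-0.12 0.11 0 0 0.6;-0.25 0.22 0 0 0.6;-0.37 0.32 0 0 0.6;-0.5 0.43 0 0 0.6;-0.62 0.54 0 0 0.6;-0.74 0.65 0 0 0.6;-0.87 0.76 0 0 0.6;-0.99 0.87 0 0 0.6"

```text
time_s: 30.8
ee_pos: [0.4219, -0.2136, 0.2797]
tool_rot: [[0.83, 0.558, 0.0], [0.558, -0.83, -0.0], [0.0, 0.0, -1.0]]
ft_force: [0.2, -0.4, -0.1]
width: 0.796
grasp_force: 0.0
```

Run:
```python
from w import *
o=look({"square_weight":(.4209,-.2135)},"pics/w4.png")
b=o.get("square_weight",(.4209,-.2135))
go([("sq",(b[0],b[1],.172+.038)),("tray",(.6525,.1511,.172+.06))])
```

```text
square_weight [ 0.4232 -0.2156 75.5883  0.9691]
t 30.9 p [ 0.422  -0.2141  0.2797] yaw 33.9
sq tool xyz units [0.002 0.019 0.697]
tray tool xyz units [ 3.949 -1.748  0.477]
```

View pics/w4.png

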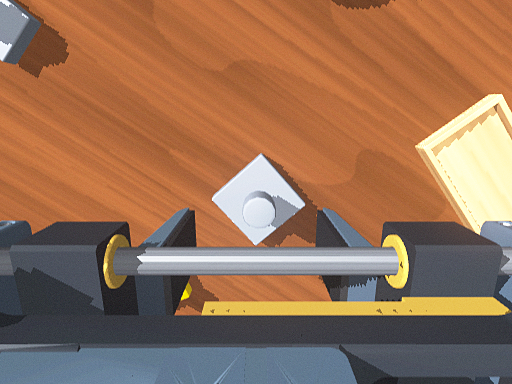

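The wrist view shows the square weight at (258,200), between the fingers. The yellow decoy's edge is at (185,290), just clear of the fingers.

Emit:
servo_tool:
  deltas: "0 0.02 0.14 0 0.3;0 0.02 0.28 0 0.3;0 0.02 0.42 0 0.3;0 0.02 0.55 0 0.3;0 0.02 0.64 0 0.3;0 0.02 0.7 0 0.3;0 0.02 0.7 0 -1;0 0.02 0.7 0 -1"

```text
time_s: 31.9
ee_pos: [0.4234, -0.2143, 0.21]
tool_rot: [[0.83, 0.558, 0.0], [0.558, -0.83, -0.0], [0.0, 0.0, -1.0]]
ft_force: [-0.2, 0.6, 0.3]
width: 0.461
grasp_force: 0.0
```

Emit:
servo_tool:
  deltas: "0 0 0 0 -1;0 0 0 0 -1;0 0 0 0 -1;0 0 -0.12 0 -1;0 0 -0.25 0 -1;0 0 -0.4 0 -1;0.05 -0.02 -0.52 0 -1;0.12 -0.05 -0.65 0 -1"

```text
time_s: 32.9
ee_pos: [0.4306, -0.2029, 0.2757]
tool_rot: [[0.83, 0.558, 0.0], [0.558, -0.83, -0.0], [0.0, 0.0, -1.0]]
ft_force: [1.2, 0.2, -4.8]
width: 0.273
grasp_force: 50.0
```

Run:
```python
from w import *
go([("tray",(.6525,.1511,.172+.06))])
```

```text
t 32.9 p [ 0.4306 -0.2029  0.2757] yaw 33.9
tray tool xyz units [ 3.817 -1.699  0.437]
```

Emit:
servo_tool:
  deltas: "0.12 -0.05 0 0 -1;0.24 -0.11 0 0 -1;0.36 -0.16 0 0 -1;0.48 -0.21 0 0 -1;0.6 -0.27 0 0 -1;0.72 -0.32 0 0 -1;0.84 -0.37 0 0 -1;0.95 -0.42 0 0 -1"

```text
time_s: 33.9
ee_pos: [0.4863, -0.1147, 0.2747]
tool_rot: [[0.83, 0.558, 0.0], [0.558, -0.83, -0.0], [0.0, 0.0, -1.0]]
ft_force: [-0.2, 0.6, -4.0]
width: 0.274
grasp_force: 50.0
```

Emit:
servo_tool:
  deltas: "0.12 -0.05 0 0 -1;0.24 -0.11 0 0 -1;0.36 -0.16 0 0 -1;0.48 -0.21 0 0 -1;0.6 -0.27 0 0 -1;0.72 -0.32 0 0 -1;0.84 -0.37 0 0 -1;0.95 -0.42 0 0 -1"

```text
time_s: 34.9
ee_pos: [0.5417, -0.0268, 0.2747]
tool_rot: [[0.83, 0.558, 0.0], [0.558, -0.83, 0.0], [0.0, -0.0, -1.0]]
ft_force: [0.7, -0.4, -5.0]
width: 0.275
grasp_force: 50.0
```

Emit:
servo_tool:
  deltas: "0.12 -0.05 0 0 -1;0.24 -0.11 0 0 -1;0.36 -0.16 0 0 -1;0.48 -0.21 0 0 -1;0.6 -0.27 0 0 -1;0.72 -0.32 0 0 -1;0.84 -0.37 0 0 -1;0.95 -0.42 0 0 -1"

```text
time_s: 35.9
ee_pos: [0.597, 0.061, 0.2747]
tool_rot: [[0.83, 0.558, 0.0], [0.558, -0.83, -0.0], [0.0, 0.0, -1.0]]
ft_force: [0.2, -0.0, -5.0]
width: 0.273
grasp_force: 50.0
```

Emit:
servo_tool:
  deltas: "0.12 -0.05 0 -0.02 -1;0.24 -0.11 0 -0.04 -1;0.36 -0.16 0 -0.06 -1;0.48 -0.21 0 -0.08 -1;0.6 -0.27 0 -0.1 -1;0.72 -0.32 0 -0.11 -1;0.84 -0.37 0 -0.12 -1;0.94 -0.42 0 -0.125 -1"

```text
time_s: 36.9
ee_pos: [0.6516, 0.1484, 0.2747]
tool_rot: [[0.704, 0.71, 0.0], [0.71, -0.704, 0.0], [0.0, 0.0, -1.0]]
ft_force: [0.4, 0.8, -4.9]
width: 0.273
grasp_force: 50.0
```

Run:
```python
from w import *
o=look({"square_tray":(.6525,.1511)},"pics/w5.png")
M["square_weight"]=M["square_weight"][:1]
for r in trace("square_weight","wrist"): print(r["uv"],r["p"])
go([("tray",(.6525,.1511,.172+.044))])
```

```text
square_tray [ 0.6529  0.1521 -2.3421  0.4766]
[254.9, 212.1] 0.72
t 37.05 p [0.6512 0.1481 0.2746] yaw 45.2
tray tool xyz units [ 0.031 -0.012  0.586]
```

View pics/w5.png

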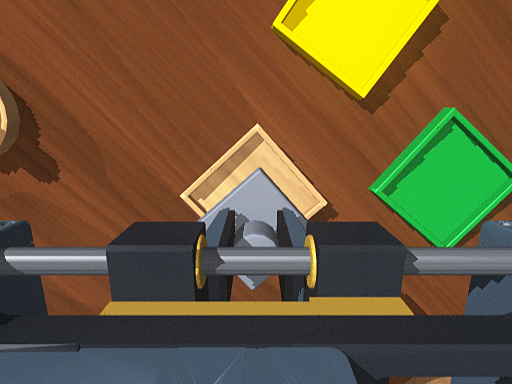

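The wrist view shows the square weight over the pale tray, with its edges parallel to the rim. The yellow and green trays are clear of it.

Emit:
servo_tool:
  deltas: "0.03 -0.01 0.1 0 -1;0.03 -0.01 0.2 0 -1;0.03 -0.01 0.3 0 -1;0.03 -0.01 0.4 0 -1;0.03 -0.01 0.47 0 -1;0.03 -0.01 0.52 0 -1;0.03 -0.01 0.55 0 -1;0.03 -0.01 0.56 0 -1"

```text
time_s: 38.05
ee_pos: [0.6525, 0.1505, 0.2187]
tool_rot: [[0.705, 0.71, 0.0], [0.71, -0.705, -0.0], [0.0, 0.0, -1.0]]
ft_force: [0.3, 0.9, -5.1]
width: 0.273
grasp_force: 50.0
```

Emit:
servo_tool:
  deltas: "0 0 0.005 0 -1;0 0 0.01 0 -1;0 0 0.015 0 -1;0 0 0.02 0 -1;0 0 0.025 0 -1;0 0 0.03 0 -1;0 0 0.03 0 -1;0 0 0.03 0 -1"

```text
time_s: 39.05
ee_pos: [0.6525, 0.1505, 0.216]
tool_rot: [[0.705, 0.71, 0.0], [0.71, -0.705, 0.0], [0.0, 0.0, -1.0]]
ft_force: [-3.8, 0.2, 6.3]
width: 0.275
grasp_force: 50.0
```

Emit:
servo_tool:
  deltas: "0 0 0 0 -0.2;0 0 0 0 0.2;0 0 0 0 0.5;0 0 0 0 0.5;0 0 0 0 0.5;0 0 -0.1 0 0.5;0 0 -0.22 0 0.5;0 0 -0.35 0 0.5"

```text
time_s: 40.05
ee_pos: [0.6526, 0.1505, 0.252]
tool_rot: [[0.705, 0.71, 0.001], [0.71, -0.705, 0.0], [0.001, 0.0, -1.0]]
ft_force: [0.3, -0.5, -0.2]
width: 0.752
grasp_force: 0.0
```

Emit:
servo_tool:
  deltas: "0 0 -0.1 0 0.5;-0.1 -0.04 -0.18 0 0.5;-0.22 -0.08 -0.25 0 0.5;-0.34 -0.13 -0.3 0 0.5;-0.46 -0.18 -0.3 0 0.5;-0.58 -0.22 -0.3 0 0.5;-0.7 -0.26 -0.3 0 0.5;-0.8 -0.3 -0.3 0 0.5"

```text
time_s: 41.05
ee_pos: [0.5741, 0.1145, 0.2806]
tool_rot: [[0.705, 0.709, -0.0], [0.709, -0.705, -0.0], [-0.0, -0.0, -1.0]]
ft_force: [0.3, 0.3, -0.3]
width: 0.751
grasp_force: 0.0
```

Run:
```python
from w import *
go([("ob",(.4312,.0509,.21))])
im=snapshot("wrist"); cv2.imwrite("pics/w6.png",im[:,:,::-1])
```

```text
t 41.05 p [0.5741 0.1145 0.2806] yaw 45.2
ob tool xyz units [-1.458 -0.565  0.706]
```

View pics/w6.png

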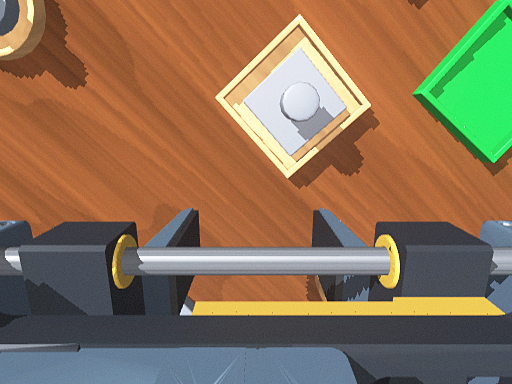

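The square weight at (298,100) lies flat and aligned in its tray. On to the oblong one.

Emit:
servo_tool:
  deltas: "-0.09 -0.04 0 0 0.4;-0.18 -0.07 0 0 0.4;-0.27 -0.1 0 0 0.4;-0.36 -0.14 0 0 0.4;-0.45 -0.18 0 0 0.4;-0.54 -0.21 0 0 0.4;-0.63 -0.24 0 0 0.4;-0.73 -0.28 0 0 0.4"

```text
time_s: 42.1
ee_pos: [0.503, 0.0825, 0.2807]
tool_rot: [[0.705, 0.709, 0.0], [0.709, -0.705, -0.0], [0.0, 0.0, -1.0]]
ft_force: [-0.2, 0.5, -0.8]
width: 0.701
grasp_force: 0.0
```

Emit:
servo_tool:
  deltas: "-0.1 -0.04 0 0 0.4;-0.2 -0.08 0 0 0.4;-0.3 -0.12 0 0 0.4;-0.4 -0.16 0 0 0.4;-0.5 -0.2 0 0 0.4;-0.6 -0.23 0 0 0.4;-0.7 -0.27 0 0 0.4;-0.73 -0.28 0 0 0.4"

```text
time_s: 43.1
ee_pos: [0.4315, 0.0505, 0.2807]
tool_rot: [[0.705, 0.709, -0.0], [0.709, -0.705, 0.0], [-0.0, -0.0, -1.0]]
ft_force: [0.9, 1.4, 0.1]
width: 0.701
grasp_force: 0.0
```

Run:
```python
from w import *
o=look({"oblong_weight":(.4312,.0509)})
b=o.get("oblong_weight",(.4312,.0509))
go([("ob",(b[0],b[1],.21)),("tr",(.5482,-.3709,.24))])
```

```text
oblong_weight [ 0.4311  0.0513 -7.0739  0.9499]
t 43.2 p [0.4321 0.0506 0.2808] yaw 45.2
ob tool xyz units [-0.002 -0.012  0.708]
tr tool xyz units [-2.171  3.795  0.408]
```

Emit:
servo_tool:
  deltas: "0 -0.01 0.14 0 0.3;0 -0.01 0.28 0 0.3;0 -0.01 0.42 0 0.3;0 -0.01 0.55 0 0.3;0 -0.01 0.65 0 0.3;0 -0.01 0.71 0 0.3;0 -0.01 0.71 0 -1;0 -0.01 0.71 0 -1"

```text
time_s: 44.2
ee_pos: [0.4316, 0.0515, 0.21]
tool_rot: [[0.705, 0.71, 0.0], [0.71, -0.705, -0.0], [0.0, 0.0, -1.0]]
ft_force: [0.1, -0.2, 1.0]
width: 0.462
grasp_force: 0.0
```

Emit:
servo_tool:
  deltas: "0 0 0 0 -1;0 0 0 0 -1;0 0 0 0 -1;0 0 -0.12 0 -1;0 0 -0.25 0 -1;0 0 -0.4 0 -1;0 0 -0.52 0 -1;0 0 -0.65 0 -1"

```text
time_s: 45.2
ee_pos: [0.4314, 0.0515, 0.2757]
tool_rot: [[0.705, 0.71, 0.0], [0.71, -0.705, 0.0], [0.0, 0.0, -1.0]]
ft_force: [-0.3, 0.2, -5.8]
width: 0.272
grasp_force: 50.0
```

Run:
```python
from w import *
go([("tr",(.5482,-.3709,.24))])
```

```text
t 45.2 p [0.4314 0.0515 0.2757] yaw 45.2
tr tool xyz units [-2.174  3.805  0.357]
```

Emit:
servo_tool:
  deltas: "-0.07 0.12 0 0 -1;-0.14 0.24 0 0 -1;-0.2 0.36 0 0 -1;-0.27 0.48 0 0 -1;-0.34 0.6 0 0 -1;-0.41 0.71 0 0 -1;-0.47 0.83 0 0 -1;-0.54 0.95 0 0 -1"

```text
time_s: 46.2
ee_pos: [0.4611, -0.0547, 0.2747]
tool_rot: [[0.705, 0.71, 0.0], [0.71, -0.705, 0.0], [0.0, 0.0, -1.0]]
ft_force: [-0.5, 0.2, -5.9]
width: 0.277
grasp_force: 50.0
```

Emit:
servo_tool:
  deltas: "-0.07 0.12 0 0 -1;-0.14 0.24 0 0 -1;-0.2 0.36 0 0 -1;-0.27 0.48 0 0 -1;-0.34 0.6 0 0 -1;-0.41 0.71 0 0 -1;-0.47 0.83 0 0 -1;-0.54 0.95 0 0 -1"

```text
time_s: 47.2
ee_pos: [0.4905, -0.1599, 0.2747]
tool_rot: [[0.705, 0.71, 0.0], [0.71, -0.705, -0.0], [0.0, 0.0, -1.0]]
ft_force: [0.6, -0.1, -5.6]
width: 0.273
grasp_force: 50.0
```

Emit:
servo_tool:
  deltas: "-0.07 0.12 0 0 -1;-0.14 0.24 0 0 -1;-0.2 0.36 0 0 -1;-0.27 0.48 0 0 -1;-0.34 0.6 0 0 -1;-0.41 0.71 0 0 -1;-0.47 0.83 0 0 -1;-0.54 0.95 0 0 -1"

```text
time_s: 48.2
ee_pos: [0.5198, -0.2652, 0.2747]
tool_rot: [[0.705, 0.71, 0.0], [0.71, -0.705, -0.0], [0.0, 0.0, -1.0]]
ft_force: [0.9, 0.3, -4.3]
width: 0.277
grasp_force: 50.0
```

Emit:
servo_tool:
  deltas: "-0.07 0.12 0 0.02 -1;-0.14 0.24 0 0.04 -1;-0.2 0.36 0 0.06 -1;-0.27 0.48 0 0.08 -1;-0.34 0.6 0 0.1 -1;-0.41 0.71 0 0.11 -1;-0.47 0.83 0 0.117 -1;-0.54 0.95 0 0.117 -1"

```text
time_s: 49.2
ee_pos: [0.5492, -0.3704, 0.2747]
tool_rot: [[0.822, 0.569, -0.0], [0.569, -0.822, 0.0], [0.0, -0.0, -1.0]]
ft_force: [0.4, -0.2, -5.6]
width: 0.276
grasp_force: 50.0
```

Run:
```python
from w import *
cp=camera_params("wrist");im=snapshot("wrist")
s=read_state();p=s["ee_pos"]; big=cv2.resize(im,None,fx=1.5,fy=1.5)
for x in ((.5482,-.3709),(.5486,-.3729)):
  a=np.radians(-17.8);R=np.array([[np.cos(a),-np.sin(a)],[np.sin(a),np.cos(a)]])
  u=(proj(np.c_[S*[.035,.061]@R.T+x,np.full(4,.014)],cp)+.5)*1.5
  cv2.polylines(big,[u.astype(np.int32)],True,(255,0,0) if x[0]<.5485 else (0,255,0),1)
cv2.imwrite("pics/w7.png",big[:,:,::-1])
go([("tr",(.5482,-.3709,.216))])
```

```text
t 49.25 p [ 0.5495 -0.372   0.2748] yaw 34.6
tr tool xyz units [-0.005 -0.017  0.588]
```

View pics/w7.png

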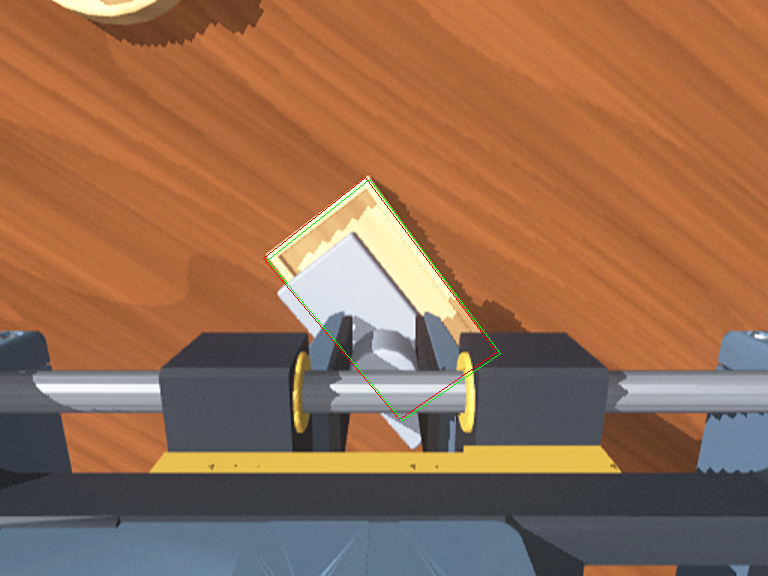

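The fitted tray outline matches the rim, with corners at (368,178), (265,258) and (500,352). The weight above it is parallel, so I'll lower it.

Emit:
servo_tool:
  deltas: "0 0 0.1 0 -1;0 0 0.2 0 -1;0 0 0.3 0 -1;0 0 0.4 0 -1;0 0 0.47 0 -1;0 0 0.52 0 -1;0 0 0.55 0 -1;0 0 0.56 0 -1"

```text
time_s: 50.25
ee_pos: [0.5489, -0.3696, 0.2187]
tool_rot: [[0.822, 0.569, 0.0], [0.569, -0.822, -0.0], [0.0, 0.0, -1.0]]
ft_force: [0.2, -1.0, -5.9]
width: 0.275
grasp_force: 50.0
```

Emit:
servo_tool:
  deltas: "0 0 0.005 0 -1;0 0 0.01 0 -1;0 0 0.015 0 -1;0 0 0.02 0 -1;0 0 0.025 0 -1;0 0 0.03 0 -1;0 0 0.03 0 -1;0 0 0.03 0 -1"

```text
time_s: 51.25
ee_pos: [0.5489, -0.3696, 0.216]
tool_rot: [[0.823, 0.569, 0.0], [0.569, -0.823, -0.0], [0.0, 0.0, -1.0]]
ft_force: [-2.6, 1.2, 4.4]
width: 0.27
grasp_force: 50.0
```

Contact at the expected height, so I'll release, rise and check.

Emit:
servo_tool:
  deltas: "0 0 0 0 -0.2;0 0 0 0 0.2;0 0 0 0 0.5;0 0 0 0 0.5;0 0 0 0 0.5;0 0 -0.1 0 0.5;0 0 -0.22 0 0.5;0 0 -0.35 0 0.5"

```text
time_s: 52.25
ee_pos: [0.549, -0.3696, 0.252]
tool_rot: [[0.822, 0.569, 0.0], [0.569, -0.822, -0.0], [0.0, 0.001, -1.0]]
ft_force: [1.1, 0.9, -0.0]
width: 0.751
grasp_force: 0.0
```

Emit:
servo_tool:
  deltas: "0 0 -0.12 0 0.5;0 0 -0.25 0 0.5;-0.1 0 -0.37 0 0.5;-0.22 0 -0.5 0 0.5;-0.34 0 -0.6 0 0.5;-0.46 0 -0.7 0 0.5;-0.58 0 -0.8 0 0.5;-0.6 0 -0.8 0 0.5"

```text
time_s: 53.25
ee_pos: [0.4989, -0.4044, 0.3316]
tool_rot: [[0.823, 0.568, 0.001], [0.568, -0.823, -0.001], [0.0, 0.001, -1.0]]
ft_force: [-0.0, -0.6, -0.3]
width: 0.753
grasp_force: 0.0
```

Run:
```python
from w import *
a=cv2.resize(snapshot("top")[60:300,90:410],(400,300)); im=snapshot("side"); b=cv2.resize(im,(400,300)); w=cv2.resize(snapshot("wrist"),(400,300))
c=cv2.resize(im[90:180,240:360],(400,300))
cv2.imwrite("pics/end.png",np.vstack([np.hstack([a,b]),np.hstack([w,c])])[:,:,::-1])
```

```text
(no output)
```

View pics/end.png

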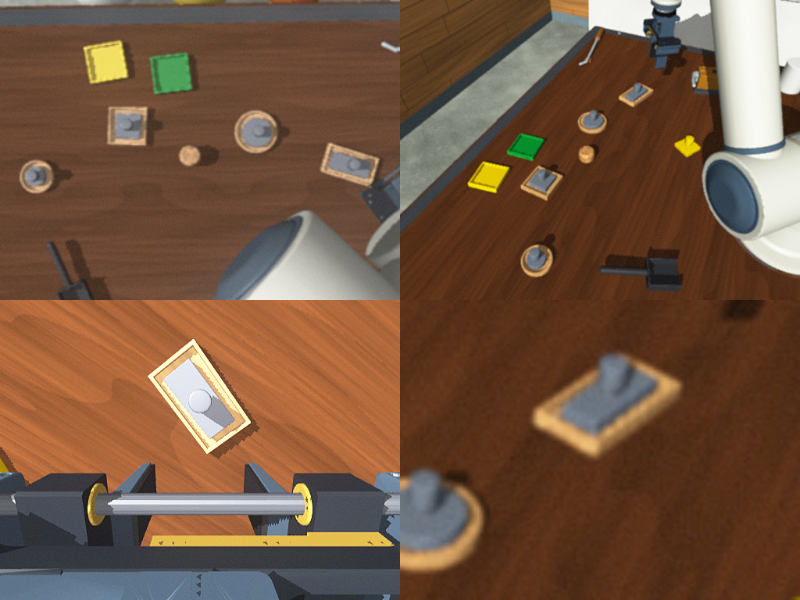

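All four weights lie flat in their own trays: in the top view, oblong at (350,163), square (127,125), big round (256,131) and small round (37,176). The float and scoop have not moved.

```bash
python3 -c "
from station import *
print(close_job())"
```

```text
the job is handed in; nothing more can be done
None
```

All four lead weights lie flat in their matching trays, the float and scoop were left where they were, and the job was handed in after about 53 s of robot time; no verdict came back.

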